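# Load the full-size specimen plate into the free loading dock

### The arm

A 6-joint arm with a two-finger parallel gripper is mounted at the origin on the work surface. World frame = base frame: x ahead of the robot, y to its left, z up, the work surface at z = 0. Lengths are in m, angles in rad, forces in N, time in s.
With the tool pointing down it reaches from about 0.35 to 0.775 m from the base axis. Payload 7.3 kg.
Tool frame: the origin (TCP) lies midway between the tips of the shut fingers; the grasp point (between the pads) lies 19 mm behind it; z points along the fingers, y is the direction in which the jaws open and shut (so a half turn about z gives the same grasp; the last joint's range is limited). The gripper opens to 92 mm and grips with 3 to 60 N. Pads are 19 mm wide; open, the fingers measure 130 mm over their backs; the gripper's body (75 mm by 190 mm) begins 47 mm behind the grasp point.
Start: joints at [0.969, 0.342, 1.524, -0, 1.275, -0.146], TCP at [0.231, 0.471, 0.227] pointing down, gripper open.
Joint ranges: [-2.53, 2.53], [-0.77, 2.02], [0.04, 2.7], [-1, 4.14], [0.28, 2.66], [-3.11, 3.11]. Speed limits (rad/s): [2.57, 2.57, 3.14, 3.14, 3.14, 3.14].

### API

Orientations are given as [roll, pitch, yaw] about the fixed x, y, z axes, in that order (R = Rz(yaw) Ry(pitch) Rx(roll)).
In Python, from cell import status, eyes, job gives the robot as it stands.
- The arm moves only by the tool jog_arm, never from a script. Its argument "series" is a list of rows, each a list of 3 entries, a list of its own where there are three numbers: the gripper command: -1 is shut, 1 is fully open, values between are in proportion, then the shift along the tool's x, y, z in m, then the turn, a rotation vector about the tool's x, y, z in rad. In form: [[grip, [x, y, z], [ax, ay, az]], ...]. A call has 1 to 12 rows; each row is the pose to reach, as a shift and turn from the pose commanded when the call began, along the tool's axes at that moment; what a row does not reach only later rows make up. A row lasts 1/12 s, in which the tool goes at most 41.7 mm and 7.16 degrees, less where a joint would pass 70% of its speed; a pose out of reach is approached as far as the arm can. A call with a gripper value outside its range is refused whole. The fingers move at their own pace and stop on an object; "squeeze" is the grip in N (left out, the last holds). Time passes only in rows, so rows that repeat a pose let the fingers close. It gives the time, the measured TCP pose, the force and the opening at its end, in the units of the state.
- status.observe(): the state, without advancing time (a new reading comes with each control period).
- eyes.read_camera(name): name is "scene" or "top" or "wrist"; returns a dict with "img" (384x512x3 uint8, red, green, blue), "range_z" (384x512 float32, m along the optical axis (not along the pixel's ray), 0 where there is no reading), "camera_matrix" (3x3 intrinsics, pixels), "T" (4x4, takes a point from camera to world coordinates); the wrist camera has in their place "tool_from_camera" (4x4, takes a point from camera to tool coordinates, whose origin is the TCP and whose axes are the flange's). Camera axes: x right, y down, z forward; pixel columns grow to the right and rows downward; lengths in m; the calibration is good to about 2 mm. A picture is of the moment at which its call begins: read the wrist's pose just before it.
- job.hand_in(): hands the job in, once; it reports no verdict.
The state is a dict: "time": time; "qpos": joint angles; "qvel": joint speeds; "joint_efforts": joint torques, N m; "tool_pos": TCP position; "tool_rot": TCP orientation; "contact_force": force on the tool from outside, world axes, zero at the start; "torque": the same for the moment, N m; "opening": finger opening in m.
Only numpy, scipy, OpenCV 4.12 (cv2) and the standard library are available. Lean on these libraries where they do the work, as an engineer would, in place of code of your own. Each camera call takes 0.05 s, during which the arm holds its last target.

### The job

Take the full-size specimen plate (the one that is both long and tall, not the narrow or the low one) out of its black stand and slide it upright into the slot in the top of the empty loading dock; the other dock is already loaded. Keep hold of the plate until it is down in the slot rather than letting it drop in, then let go so that it stands fully home, and leave the narrow and the low plates standing in their stands.

Things in the scene. Friction and masses are not known exactly. Their poses are not given: they have to be found in the camera images.
- full_center (a point): Centre of the full-size plate: upright aluminium slab 110 long, 14 thick, 110 mm high, 0.2-0.35 kg, dark band near the top, flush round mounts on both faces. Point is 55 mm above its foot. Axes: x length, y thickness, z up; faces alike. Loose in a black stand 140 x 62 x 33 mm high (groove 18 mm wide, its floor 8 mm above the table): the top 85 mm is clear to grip across the thickness.
- dock_slot (a point): Centre of the slot floor, 12 mm above the table, in the empty dock: fixed white box 180 x 124 x 64 mm high. x along the slot, y across, z up. Slot open at the top, 52 mm deep: 126 x 20 mm from 12 to 44 mm above the table, then sloping out to a 146 x 40 mm mouth. Seated plate: foot on this floor, length along x either way round, top 58 mm above the dock.
- narrow_center (a point): Centre of the narrow plate, a bystander: 55 mm long, 14 mm thick, 110 mm high, loose in a stand like the first; the point is 55 mm above its foot. Axes as for the full-size plate. The stands are in the middle and on the robot's right.
- low_center (a point): Centre of the low plate, a bystander: 110 mm long, 14 mm thick, 60 mm high, loose in a stand like the first; the point is 30 mm above its foot. Axes as for the full-size plate. Not listed: the second dock, same as the first but with a full-size plate fixed in its slot; both docks are on the robot's left.
There are look-alikes about, which are no part of the job. What is shaped like the part that bears full_center but orange or purple is not meant.

How it is judged:
On the way:
1. the plate is lowered into the slot, its foot within 25 mm of the slot's floor, while still held (z of full_center in the frame of dock_slot below 0.08 m and horizontal distance between full_center and dock_slot below 0.025 m and contact force between the fingers and plate_full above 1 N), for 0.1 s.
At the end, for the whole second after the job is handed in: The full-size plate is at rest and released in the empty dock's slot: foot within 9 mm of its floor, centre within 22 mm (from above), upright within 14 degrees, in line within 10 degrees; the narrow and low plates still stand upright within 17 degrees (z of full_center in the frame of dock_slot between 0.045 and 0.064 m and horizontal distance between full_center and dock_slot below 0.022 m and angle between full_center's own z axis and vertical below 0.25 rad and angle between the x axis of full_center and the x axis of dock_slot, either way round below 0.18 rad and linear speed of plate_full below 0.03 m/s and contact force between the fingers and plate_full below 0.5 N and angle between each of narrow_center, low_center's own z axis and vertical below 0.3 rad); the robot touches nothing.
It fails at once if the narrow or the low plate is moved by more than 30 mm (distance of any of narrow_center, low_center from where it was at the start of the episode above 0.03 m).
It also fails if it takes over 42 s, if anything falls off the work surface, if the arm or the gripper's body presses on something with over 40 N, if the wrist force passes 120 N, or if a joint passes its speed limit or range.

## Working session

There is one attempt and no reset: what is moved stays moved. The work goes in short steps, Python scripts to look and compute and a tool call to move; the robot and the scene stay as the last step left them, time stands still between calls to the robot, and variables do not carry over. Pictures are saved under pics/ and viewed, and the job is handed in when it is done.

Besides the shell and the picture viewer there is one more tool, called after "Emit:" as a command line: name --argument value ..., lists and objects as JSON in quotes. jog_arm: Moves the arm, as the interface text tells. Its arguments: {"type":"object","properties":{"series":{"type":"array","items":{"type":"array"}},"squeeze":{"type":"number"}},"required":["series"]}

```bash
mkdir -p pics; ls; python3 - <<'E'
from cell import status, eyes
import cv2, numpy as np
print(status.observe())
for n in ("scene","top"):
    d=eyes.read_camera(n)
    cv2.imwrite(f"pics/{n}0.png",d["img"][:,:,::-1])
    np.savez(f"{n}0.npz",**d)
    print(n,d["camera_matrix"],d["T"],(d["range_z"]>0).mean())
E
```

```text
pics
{'time': 0.0, 'qpos': array([ 9.68994125e-01,  3.42725177e-01,  1.52501584e+00, -3.23233910e-05,
        1.27542837e+00, -1.45993237e-01]), 'qvel': array([ 0.00034808, -0.00040042, -0.00146127, -0.00202965, -0.00199981,
       -0.00175929]), 'joint_efforts': array([ 1.18110063e-03, -4.31243169e+01, -2.44219190e+01,  7.17825419e-02,
        5.60674549e-02, -1.39058270e-04]), 'tool_pos': array([0.23084582, 0.47105913, 0.22604412]), 'tool_rot': array([-3.14002820e+00, -1.98794695e-04,  2.68579297e+00]), 'contact_force': array([-0.27450236,  0.22482621, -0.24309379]), 'torque': array([0.00441535, 0.01757382, 0.0762104 ]), 'opening': 0.09182708648433438}
scene [[449.56259833   0.         248.81348461]
 [  0.         449.56259833 190.39096459]
 [  0.           0.           1.        ]] [[ 0.77730908  0.46794006 -0.42050291  0.98990506]
 [ 0.62911679 -0.57989456  0.51762376 -0.60358117]
 [-0.00163045 -0.66689909 -0.74514625  0.96755175]
 [ 0.          0.          0.          1.        ]] 0.9959462483723959
top [[370.82091084   0.         249.38249615]
 [  0.         370.82091084 202.09237641]
 [  0.           0.           1.        ]] [[-0.00801426 -0.98836777  0.15187143  0.3051133 ]
 [-0.99975664  0.00479797 -0.02153236  0.02718992]
 [ 0.02055321 -0.15200704 -0.98816569  1.07133121]
 [ 0.          0.          0.          1.        ]] 0.995941162109375
```

View pics/scene0.png

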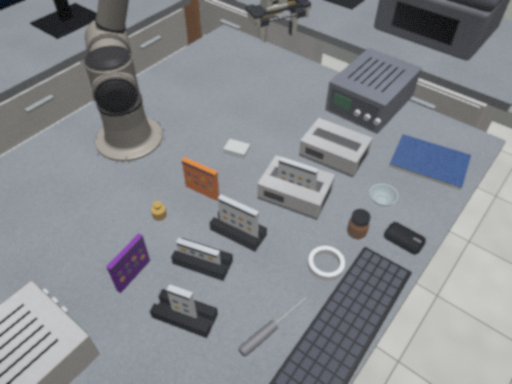

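View pics/top0.png

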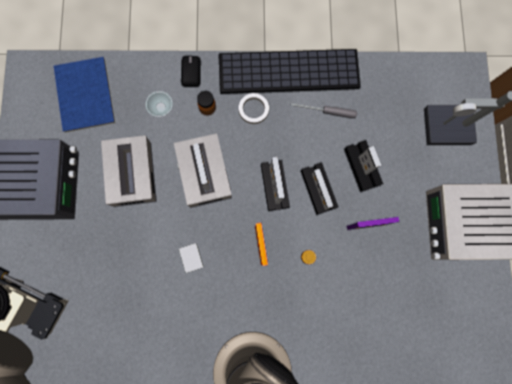

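The full plate is at scene (238,215) and top (275,183). The empty dock is at scene (335,145) and top (127,170), with the loaded one at top (203,168). The low plate is at top (320,188) and the narrow one at (365,165). Next I'll measure them.

```bash
cat > h.py <<'E'
import numpy as np, cv2
def cloud(d,T=None):
    K=d["camera_matrix"]; z=d["range_z"]; T=d["T"] if T is None else T
    v,u=np.indices(z.shape)
    P=np.stack([(u-K[0,2])/K[0,0]*z,(v-K[1,2])/K[1,1]*z,z],-1)
    W=P@T[:3,:3].T+T[:3,3]; W[z<=0]=np.nan
    return W
def ray(d,u,v,h):
    K=d["camera_matrix"];T=d["T"]
    r=T[:3,:3]@np.array([(u-K[0,2])/K[0,0],(v-K[1,2])/K[1,1],1]); c=T[:3,3]
    return c+r*(h-c[2])/r[2]
def big(img,x0,y0,x1,y1,s,f):
    cv2.imwrite(f,cv2.resize(img[y0:y1,x0:x1,::-1],None,fx=s,fy=s,interpolation=cv2.INTER_CUBIC))
E
python3 - <<'E'
from h import *
t=np.load("top0.npz"); s=np.load("scene0.npz")
big(t["img"],90,120,390,270,2.6,"pics/t1.png"); big(s["img"],140,110,380,290,3.3,"pics/s1.png")
for n,d,box in(("top",t,(90,120,390,270)),("scene",s,(140,110,380,340))):
    W=cloud(d); x0,y0,x1,y1=box
    A=W[y0:y1,x0:x1]; img=d["img"][y0:y1,x0:x1]
    print(n,"table z",np.nanmedian(A[...,2]))
    m=(A[...,2]>0.045).astype(np.uint8)
    k,l,st,c=cv2.connectedComponentsWithStats(m)
    for i in range(1,k):
        if st[i,4]<25: continue
        p=A[l==i]; print(st[i]+[x0,y0,0,0,0],"zmax",np.percentile(p[:,2],[50,97]).round(4),"mean",p.mean(0).round(4),cv2.minAreaRect(p[:,:2].astype(np.float32)))
    np.set_printoptions(suppress=True)
E
```

```text
top table z 0.0007973686822915216
[ 174  134   58   72 2795] zmax [0.0637 0.1222] mean [0.5512 0.1357 0.0678] ((0.5543071627616882, 0.1382913887500763), (0.1826038658618927, 0.12948250770568848), 13.844504356384277)
[ 101  136   52   69 2685] zmax [0.0633 0.0671] mean [0.5517 0.3453 0.0619] ((0.5535070896148682, 0.34649407863616943), (0.182364359498024, 0.1271965205669403), 7.501226902008057)
[361 147  20  26 323] zmax [0.0984 0.1204] mean [ 0.5709 -0.3255  0.0941] ((0.5732187628746033, -0.32898858189582825), (0.055202458053827286, 0.016522647812962532), 18.985654830932617)
[270 158  14  45 360] zmax [0.1167 0.1211] mean [ 0.5132 -0.067   0.1039] ((0.5164804458618164, -0.06881089508533478), (0.10923337191343307, 0.014994107186794281), 8.195891380310059)
[313 170  20  39 277] zmax [0.0672 0.071 ] mean [ 0.4961 -0.198   0.0647] ((0.4973475933074951, -0.1995951235294342), (0.10964730381965637, 0.015562505461275578), 17.958751678466797)
[351 218  39  11 255] zmax [0.1091 0.1127] mean [ 0.3958 -0.3141  0.0996] ((0.3982790410518646, -0.32724952697753906), (0.014715568162500858, 0.104042299
[... 1726 characters left out ...]
0701 0.0746] mean [0.7617 0.1244 0.0656] ((0.7593123316764832, 0.12819628417491913), (0.048523832112550735, 0.049356840550899506), 41.10518264770508)
[140 234   7  23 108] zmax [0.0725 0.1104] mean [ 0.4004 -0.2841  0.0751] ((0.400890976190567, -0.2857038080692291), (0.0064765834249556065, 0.024944933131337166), 22.22571563720703)
[176 238  43  23 430] zmax [0.0658 0.0711] mean [ 0.5014 -0.2008  0.0624] ((0.4981951117515564, -0.19816337525844574), (0.11036765575408936, 0.019062435254454613), 18.131879806518555)
[166 285  29  29 539] zmax [0.0968 0.1202] mean [ 0.5787 -0.3309  0.0924] ((0.5743346214294434, -0.32837843894958496), (0.056219376623630524, 0.01655505783855915), 18.166484832763672)
```

```bash
sleep 1
```

```text
(no output)
```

View pics/t1.png

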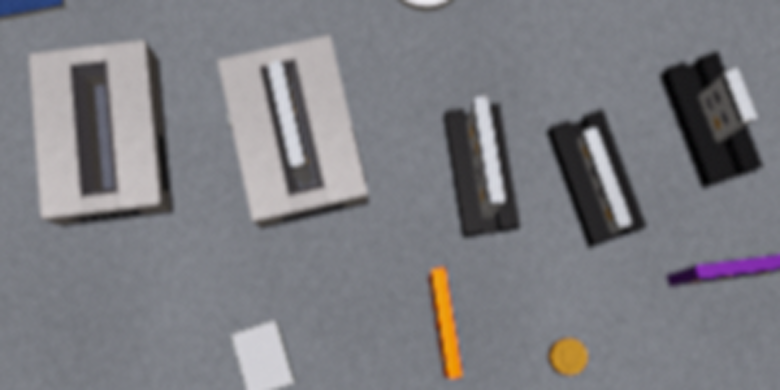

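View pics/s1.png

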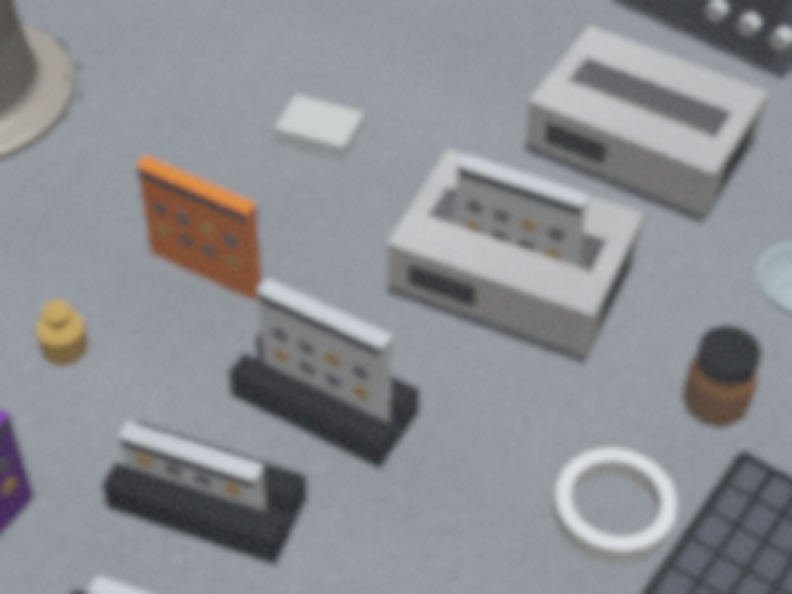

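```bash
python3 - <<'E'
from h import *
np.set_printoptions(suppress=True)
t=np.load("top0.npz"); s=np.load("scene0.npz")
R=lambda r:(np.round(r[0],4),np.round(r[1],4),round(r[2],2))
for n,d in(("top",t),("scene",s)):
    W=cloud(d)
    def sel(x0,x1,y0,y1,z0,z1):
        return np.nan_to_num((W[...,0]>x0)&(W[...,0]<x1)&(W[...,1]>y0)&(W[...,1]<y1)&(W[...,2]>z0)&(W[...,2]<z1))
    # plate top face: bright + high
    for nm,b in(("full",(.44,.6,-.13,0)),):
        for z0,z1 in((.108,.135),(.09,.108),(.07,.09),(.045,.07)):
            m=sel(*b,z0,z1); p=W[m]
            if len(p)<10: continue
            print(n,nm,z0,len(p),"zmed",np.median(p[:,2]).round(4),p.mean(0).round(4),R(cv2.minAreaRect(p[:,:2].astype(np.float32))))
    g=d["img"].astype(int).min(2)
    m=sel(.44,.6,-.13,0,.1,.135)&(g>150)
    c=cv2.findContours(m.astype(np.uint8),0,1)[0]; c=max(c,key=cv2.contourArea)
    pts=np.array([ray(d,u,v,.118)[:2] for u,v in c[:,0,:]],np.float32)
    print(" bright top onto z=.118",R(cv2.minAreaRect(pts)), m.sum())
    # dock: top
    m=sel(.42,.68,.26,.44,.056,.085)
    p=W[m];print(n,"dock top z",np.median(p[:,2]),R(cv2.minAreaRect(p[:,:2].astype(np.float32))))
    c=max(cv2.findContours(m.astype(np.uint8),cv2.RETR_CCOMP,1)[0],key=cv2.contourArea)
    # mouth: dark area inside
    m2=(g<135)&sel(.44,.66,.30,.39,0,.09)
    k,l,st,ce=cv2.connectedComponentsWithStats(m2.astype(np.uint8)); i=1+np.argmax(st[1:,4])
    c=max(cv2.findContours((l==i).astype(np.uint8),0,1)[0],key=cv2.contourArea)
    pts=np.array([ray(d,u,v,.064)[:2] for u,v in c[:,0,:]],np.float32)
    print(" dark slot onto z=.064",st[i],R(cv2.minAreaRect(pts)))
    q=W[l==i]; print(" slot pts z",np.percentile(q[:,2],[1,5,20,50,80]).round(4))
    lo=q[q[:,2]<.03]; print(" floor pts",len(lo), lo.mean(0) if len(lo) else None, R(cv2.minAreaRect(lo[:,:2].astype(np.float32))) if len(lo)>5 else None)
E
```

```text
top full 0.108 240 zmed 0.1179 [ 0.5163 -0.0684  0.1176] (array([ 0.5167, -0.0688]), array([0.1088, 0.0149]), 8.28)
top full 0.09 32 zmed 0.0983 [ 0.5038 -0.0648  0.0994] (array([ 0.5099, -0.0632]), array([0.0996, 0.0124]), 15.67)
top full 0.07 44 zmed 0.0805 [ 0.5108 -0.0636  0.0802] (array([ 0.5147, -0.0627]), array([0.1081, 0.0117]), 14.62)
top full 0.045 44 zmed 0.0568 [ 0.5054 -0.0646  0.0562] (array([ 0.5145, -0.0627]), array([0.1076, 0.0125]), 15.53)
 bright top onto z=.118 (array([ 0.5175, -0.0689]), array([0.1074, 0.0134]), 8.23) 207
top dock top z 0.06359103132373822 (array([0.554 , 0.3472]), array([0.1816, 0.1259]), 6.99)
 dark slot onto z=.064 [117 143  18  53 741] (array([0.555 , 0.3475]), array([0.1455, 0.04  ]), 6.85)
 slot pts z [0.0082 0.0104 0.0141 0.0471 0.0578]
 floor pts 240 [0.55807628 0.35350417 0.01487353] (array([0.5569, 0.3521]), array([0.1209, 0.0145]), 6.01)
scene full 0.108 297 zmed 0.1178 [ 0.5205 -0.0696  0.1168] (array([ 0.5182, -0.0675]), array([0.1092, 0.0184]), 8.88)
scene full 0.09 176 zmed 0.0995 [ 0.5211 -0.0734  0.0991] (array([ 0.5193, -0.0736]), array([0.1101, 0.0128]), 13.47)
scene full 0.07 194 zmed 0.0804 [ 0.5245 -0.0728  0.0801] (array([ 0.5191, -0.0736]), array([0.1101, 0.0134]), 13.01)
scene full 0.045 226 zmed 0.0574 [ 0.5225 -0.073   0.0575] (array([ 0.5196, -0.0737]), array([0.1104, 0.0139]), 14.15)
 bright top onto z=.118 (array([ 0.5189, -0.0673]), array([0.1113, 0.0142]), 8.37) 200
scene dock top z 0.06499165039874938 (array([0.5537, 0.3476]), array([0.1816, 0.1329]), 6.33)
 dark slot onto z=.064 [314 129  46  22 346] (array([0.5537, 0.3518]), array([0.1407, 0.034 ]), 6.97)
 slot pts z [0.0406 0.0433 0.0478 0.0544 0.0604]
 floor pts 0 None None
```

```bash
cat >> h.py <<'E'
from scipy.spatial.transform import Rotation as Ro
def go(st,pos,yawdeg):
    R0=Ro.from_euler('xyz',st["tool_rot"]); R1=Ro.from_euler('xyz',[np.pi,0,np.radians(yawdeg)])
    print("t",round(st["time"],2),"pos",st["tool_pos"].round(4),"rot",st["tool_rot"].round(4),"open",round(st["opening"],4),"F",st["contact_force"].round(1),"q",st["qpos"].round(2))
    print("shift",R0.inv().apply(np.array(pos)-st["tool_pos"]).round(4),"turn",(R0.inv()*R1).as_rotvec().round(4))
E
python3 - <<'E'
from h import *; from cell import status
go(status.observe(),[.518,-.068,.22],188.3)
E
```

```text
t 0.1 pos [0.2309 0.4711 0.2261] rot [-3.1402e+00 -2.0000e-04  2.6858e+00] open 0.0922 F [ 0.1 -0.6 -0.1] q [ 0.97  0.34  1.52 -0.    1.28 -0.15]
shift [-0.4951 -0.3577  0.0065] turn [-1.300e-03 -6.000e-04 -6.006e-01]
```

Emit:
jog_arm --series '[[1, [-0.495, -0.358, 0.006], [0, 0, -0.6]], [1, [-0.495, -0.358, 0.006], [0, 0, -0.6]], [1, [-0.495, -0.358, 0.006], [0, 0, -0.6]], [1, [-0.495, -0.358, 0.006], [0, 0, -0.6]], [1, [-0.495, -0.358, 0.006], [0, 0, -0.6]], [1, [-0.495, -0.358, 0.006], [0, 0, -0.6]], [1, [-0.495, -0.358, 0.006], [0, 0, -0.6]], [1, [-0.495, -0.358, 0.006], [0, 0, -0.6]], [1, [-0.495, -0.358, 0.006], [0, 0, -0.6]], [1, [-0.495, -0.358, 0.006], [0, 0, -0.6]], [1, [-0.495, -0.358, 0.006], [0, 0, -0.6]], [1, [-0.495, -0.358, 0.006], [0, 0, -0.6]]]' --squeeze 30

```text
time: 1.1
tool_pos: [0.4546, 0.0505, 0.222]
tool_rot: [3.141, -0.0, -2.998]
contact_force: [1.2, 1.2, -0.4]
opening: 0.0922
```

```bash
python3 - <<'E'
from h import *; from cell import status
go(status.observe(),[.518,-.068,.22],188.3)
E
```

```text
t 1.1 pos [0.4546 0.0505 0.222 ] rot [ 3.1413e+00 -2.0000e-04 -2.9976e+00] open 0.0922 F [ 1.2  1.2 -0.4] q [-0.06  0.22  1.71  0.    1.21 -1.77]
shift [-0.0458 -0.1264  0.0019] turn [ 0.0002 -0.0002 -0.0009]
```

Emit:
jog_arm --series '[[1, [-0.04, -0.11, 0.002], [0, 0, 0]], [1, [-0.04, -0.11, 0.002], [0, 0, 0]], [1, [-0.04, -0.11, 0.002], [0, 0, 0]], [1, [-0.04, -0.11, 0.002], [0, 0, 0]], [1, [-0.04, -0.11, 0.002], [0, 0, 0]], [1, [-0.04, -0.11, 0.002], [0, 0, 0]]]'

```text
time: 1.6
tool_pos: [0.509, -0.0502, 0.2196]
tool_rot: [3.141, -0.001, -2.998]
contact_force: [-0.0, 0.6, 0.0]
opening: 0.092
```

```bash
python3 - <<'E'
from h import *; from cell import status,eyes
st=status.observe()
go(st,[.518,-.068,.22],188.3)
d=eyes.read_camera("wrist"); big(d["img"],0,0,512,384,1.5,"pics/w1.png")
T=np.eye(4);T[:3,:3]=Ro.from_euler('xyz',st["tool_rot"]).as_matrix();T[:3,3]=st["tool_pos"]
T=T@d["tool_from_camera"]; print(d["tool_from_camera"].round(3))
np.savez("w1.npz",T=T,**d)
W=cloud(d,T)
m=np.nan_to_num((W[...,2]>.108)&(W[...,2]<.13)&(abs(W[...,1]+.068)<.06)&(W[...,0]>.4))
p=W[m];print(len(p),np.median(p[:,2]),cv2.minAreaRect(p[:,:2].astype(np.float32)) if len(p) else 0)
E
```

```text
t 1.6 pos [ 0.509  -0.0502  0.2196] rot [ 3.1405e+00 -1.4000e-03 -2.9979e+00] open 0.092 F [-0.   0.6  0. ] q [-0.25  0.32  1.57  0.    1.25 -1.96]
shift [-0.0063 -0.0189 -0.0005] turn [ 0.0011 -0.0013 -0.0012]
[[-0.    -0.96  -0.282  0.075]
 [ 1.    -0.     0.     0.001]
 [-0.    -0.282  0.96  -0.159]
 [ 0.     0.     0.     1.   ]]
1833 0.1184551461878447 ((0.5177160501480103, -0.06765250861644745), (0.1087866798043251, 0.014959601685404778), 8.392751693725586)
```

View pics/w1.png

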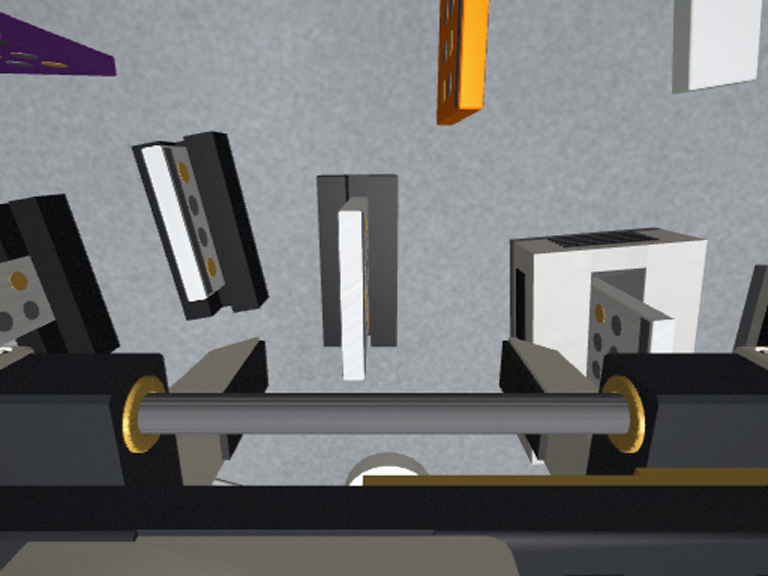

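The wrist view shows the plate's white top edge at (352,295), centred between the jaws. It gives (0.5177,-0.0677) at 8.4°, which agrees with the other cameras. I'll centre the tool and go down.

Emit:
jog_arm --series '[[1, [-0.006, -0.018, 0], [0, 0, 0]], [1, [-0.006, -0.0185, 0], [0, 0, 0]], [1, [-0.006, -0.0185, 0.03], [0, 0, 0]], [1, [-0.006, -0.0185, 0.06], [0, 0, 0]], [1, [-0.006, -0.0185, 0.09], [0, 0, 0]], [1, [-0.006, -0.0185, 0.115], [0, 0, 0]], [1, [-0.006, -0.0185, 0.115], [0, 0, 0]], [1, [-0.006, -0.0185, 0.115], [0, 0, 0]]]'

```text
time: 2.32
tool_pos: [0.5174, -0.0667, 0.1049]
tool_rot: [3.14, -0.002, -2.996]
contact_force: [0.8, 0.2, 0.6]
opening: 0.0922
```

```bash
python3 - <<'E'
from h import *; from cell import status
go(status.observe(),[.5177,-.0677,.074],188.4)
E
```

```text
t 2.32 pos [ 0.5174 -0.0667  0.1049] rot [ 3.1404e+00 -2.2000e-03 -2.9961e+00] open 0.0922 F [0.8 0.2 0.6] q [-0.28  0.47  1.7   0.    0.98 -1.99]
shift [-0.0002 -0.001   0.0309] turn [ 0.0012 -0.0022 -0.0011]
```

Emit:
jog_arm --series '[[1, [0, -0.001, 0.015], [0.001, -0.002, 0]], [1, [0, -0.001, 0.031], [0.001, -0.002, 0]], [1, [0, -0.001, 0.031], [0.001, -0.002, 0]], [-1, [0, -0.001, 0.031], [0.001, -0.002, 0]], [-1, [0, -0.001, 0.031], [0.001, -0.002, 0]], [-1, [0, -0.001, 0.031], [0.001, -0.002, 0]], [-1, [0, -0.001, 0.031], [0.001, -0.002, 0]], [-1, [0, -0.001, 0.031], [0.001, -0.002, 0]], [-1, [0, -0.001, 0.031], [0.001, -0.002, 0]], [-1, [0, -0.001, 0.031], [0.001, -0.002, 0]], [-1, [0, -0.001, 0.031], [0.001, -0.002, 0]], [-1, [0, -0.001, 0.031], [0.001, -0.002, 0]]]' --squeeze 30

```text
time: 3.32
tool_pos: [0.5184, -0.069, 0.0741]
tool_rot: [-3.141, 0.002, -2.997]
contact_force: [1.5, -0.5, 0.0]
opening: 0.0364
```

```bash
python3 - <<'E'
from h import *; from cell import status
go(status.observe(),[.5177,-.0677,.074],188.4)
E
```

```text
t 3.32 pos [ 0.5184 -0.069   0.0741] rot [-3.1407e+00  2.0000e-03 -2.9974e+00] open 0.0364 F [ 1.5 -0.5  0. ] q [-0.28  0.51  1.73  0.    0.9  -1.99]
shift [0.0005 0.0014 0.0001] turn [-0.0009  0.002  -0.0024]
```

Emit:
jog_arm --series '[[-1, [0, 0.0, 0], [0, 0, 0]], [-1, [0, 0, 0], [0, 0, 0]], [-1, [0, 0, 0], [0, 0, 0]], [-1, [0, 0, 0], [0, 0, 0]], [-1, [0, 0, 0], [0, 0, 0]], [-1, [0, 0, 0], [0, 0, 0]], [-1, [0, 0, 0], [0, 0, 0]], [-1, [0, 0, 0], [0, 0, 0]]]'

```text
time: 3.98
tool_pos: [0.5183, -0.069, 0.074]
tool_rot: [-3.141, 0.002, -2.997]
contact_force: [0.6, -0.4, -0.2]
opening: 0.0139
```

```bash
python3 - <<'E'
from h import *; from cell import status
go(status.observe(),[.5177,-.0677,.094],188.4)
E
```

```text
t 3.98 pos [ 0.5183 -0.069   0.074 ] rot [-3.1407e+00  2.0000e-03 -2.9974e+00] open 0.0139 F [ 0.6 -0.4 -0.2] q [-0.28  0.51  1.73 -0.    0.9  -1.99]
shift [ 0.0004  0.0014 -0.02  ] turn [-0.0009  0.002  -0.0024]
```

Gripped: the opening reads 13.9 mm, matching a 14 mm plate. Now I'll lift it.

Emit:
jog_arm --series '[[-1, [0, 0, -0.01], [0, 0, 0]], [-1, [0, 0, -0.025], [0, 0, 0]], [-1, [0, 0, -0.045], [0, 0, 0]], [-1, [0, 0, -0.07], [0, 0, 0]], [-1, [0, 0, -0.095], [0, 0, 0]], [-1, [0, 0, -0.12], [0, 0, 0]], [-1, [0, 0, -0.145], [0, 0, 0]], [-1, [0, 0, -0.17], [0, 0, 0]], [-1, [0, 0, -0.17], [0, 0, 0]], [-1, [0, 0, -0.17], [0, 0, 0]]]'

```text
time: 4.82
tool_pos: [0.5183, -0.0689, 0.2451]
tool_rot: [-3.14, 0.004, -2.997]
contact_force: [-0.1, -0.0, -2.5]
opening: 0.0137
```

```bash
python3 - <<'E'
from h import *; from cell import status,eyes
st=status.observe()
go(st,[.5545,.3475,.244],186.9)
d=eyes.read_camera("scene"); big(d["img"],110,60,440,340,2,"pics/s2.png")
d=eyes.read_camera("wrist"); big(d["img"],0,0,512,384,1.5,"pics/w2.png")
T=np.eye(4);T[:3,:3]=Ro.from_euler('xyz',st["tool_rot"]).as_matrix();T[:3,3]=st["tool_pos"]
np.savez("w2.npz",T=T@d["tool_from_camera"],T0=T,**d)
E
```

```text
t 4.82 pos [ 0.5183 -0.0689  0.2451] rot [-3.1396  0.0044 -2.9973] open 0.0137 F [-0.1 -0.  -2.5] q [-0.28  0.32  1.5   0.    1.31 -1.99]
shift [-0.0957  0.4069  0.0007] turn [-0.0019  0.0044  0.0238]
```

View pics/s2.png

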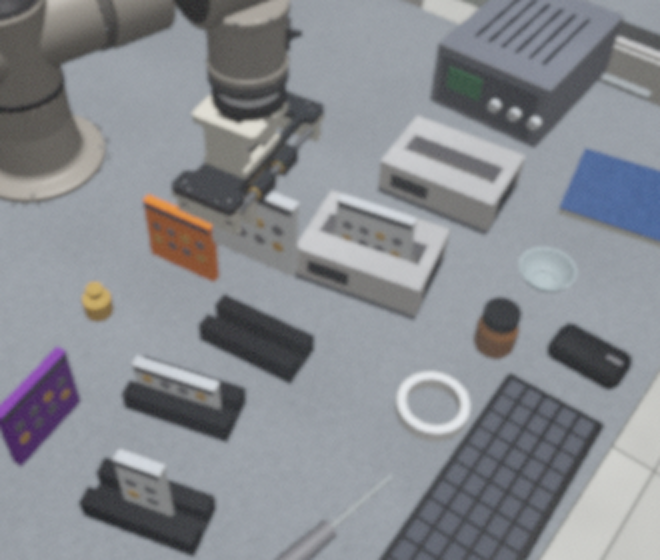

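View pics/w2.png

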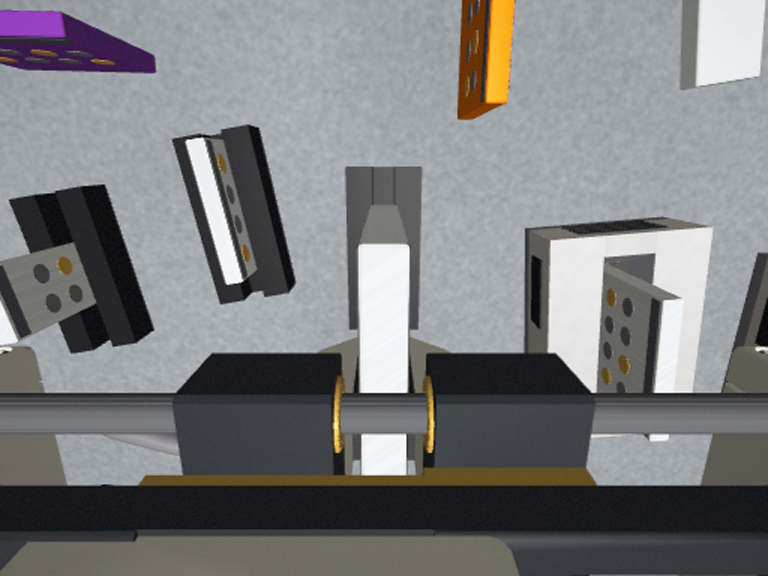

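The plate is held upright, and the stands and the other plates haven't moved. Its foot is at about 0.178 m, which clears the loaded plate's top at 0.122. I'll carry it across.

Emit:
jog_arm --series '[[-1, [-0.005, 0.02, 0], [0, 0, 0.005]], [-1, [-0.012, 0.05, 0], [0, 0, 0.01]], [-1, [-0.019, 0.08, 0], [0, 0, 0.015]], [-1, [-0.027, 0.115, 0], [0, 0, 0.02]], [-1, [-0.035, 0.15, 0], [0, 0, 0.024]], [-1, [-0.043, 0.185, 0], [0, 0, 0.024]], [-1, [-0.052, 0.22, 0], [0, 0, 0.024]], [-1, [-0.06, 0.255, 0], [0, 0, 0.024]], [-1, [-0.068, 0.29, 0], [0, 0, 0.024]], [-1, [-0.076, 0.325, 0], [0, 0, 0.024]], [-1, [-0.084, 0.355, 0], [0, 0, 0.024]], [-1, [-0.09, 0.38, 0], [0, 0, 0.024]]]' --squeeze 40

```text
time: 5.92
tool_pos: [0.5514, 0.3223, 0.2412]
tool_rot: [-3.14, -0.002, -3.02]
contact_force: [0.6, -0.4, -3.3]
opening: 0.0138
```

Emit:
jog_arm --series '[[-1, [-0.003, 0.015, 0], [0, 0, 0]], [-1, [-0.005, 0.023, 0], [0, 0, 0]], [-1, [-0.005, 0.023, 0], [0, 0, 0]], [-1, [-0.005, 0.023, 0], [0, 0, 0]]]'

```text
time: 6.25
tool_pos: [0.5543, 0.3428, 0.2424]
tool_rot: [-3.139, -0.0, -3.021]
contact_force: [-0.7, 0.5, -3.5]
opening: 0.014
```

```bash
python3 - <<'E'
from h import *; from cell import status,eyes
st=status.observe()
go(st,[.5545,.3475,.244],186.9)
d=eyes.read_camera("wrist"); big(d["img"],0,0,512,384,1.5,"pics/w3.png")
T=np.eye(4);T[:3,:3]=Ro.from_euler('xyz',st["tool_rot"]).as_matrix();T[:3,3]=st["tool_pos"]
C=T@d["tool_from_camera"]; np.savez("w3.npz",T=C,**d)
W=cloud(d,C); P=W[np.isfinite(W[...,0])]
p=P[(P[:,2]>.27)&(P[:,2]<.31)&(abs(P[:,0]-st["tool_pos"][0])<.08)&(abs(P[:,1]-st["tool_pos"][1])<.009)]
print("plate top",np.median(p[:,2]),np.percentile(p[:,0],[0.5,99.5]),np.percentile(p[:,1],[1,99]))
s=P[(P[:,2]>.055)&(P[:,2]<.075)&(abs(P[:,1]-.3475)<.09)]
print("dock",np.median(s[:,2]),cv2.minAreaRect(s[:,:2].astype(np.float32)))
for n in("top","scene"):
    d=eyes.read_camera(n); np.savez(n+"3.npz",**d)
    big(d["img"],*( (60,90,300,270) if n=="top" else (230,50,430,220)),3,f"pics/{n}3.png")
E
```

```text
t 6.25 pos [0.5543 0.3428 0.2424] rot [-3.1393e+00 -4.0000e-04 -3.0212e+00] open 0.014 F [-0.7  0.5 -3.5] q [ 0.44  0.58  1.1  -0.    1.46 -1.25]
shift [-0.0007  0.0046 -0.0016] turn [-0.0023 -0.0004 -0.    ]
plate top 0.2868868735262858 [0.49920039 0.57126238] [0.33402959 0.35138877]
dock 0.06453797089540292 ((0.5481957197189331, 0.34765923023223877), (0.16616210341453552, 0.12449806928634644), 6.97728157043457)
```

View pics/w3.png

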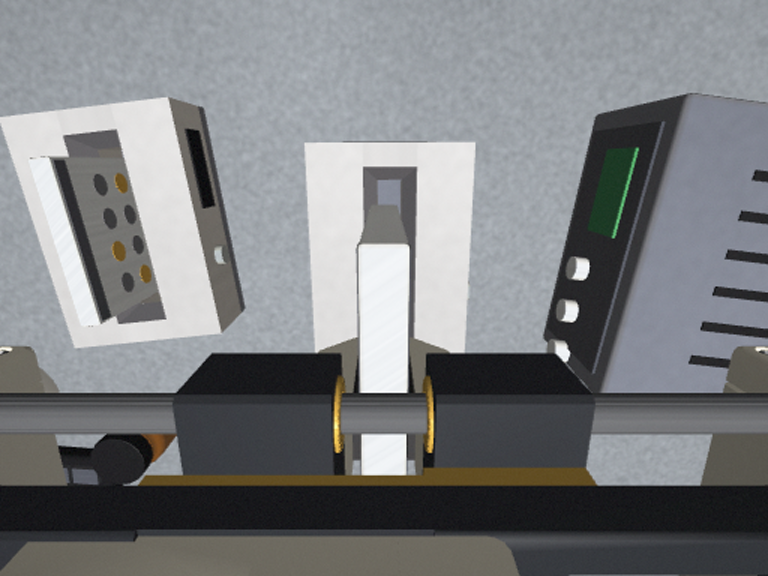

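View pics/scene3.png

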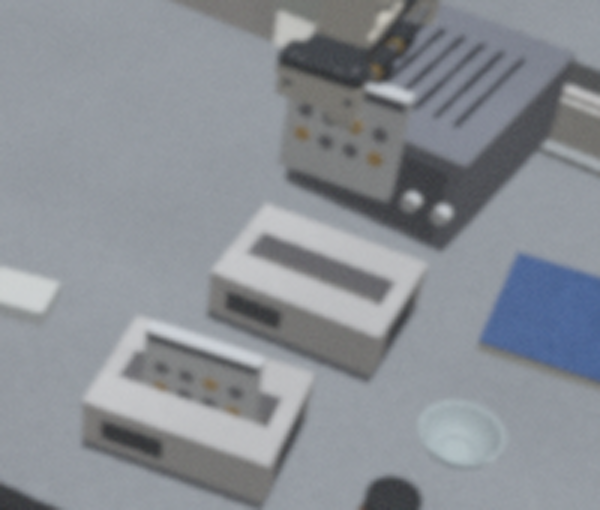

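The plate sits over the slot, whose near end is visible at (388,190) in the wrist view, and it's in line. I need a 4.6 mm correction in y. I'll lower to just above the mouth and check again.

Emit:
jog_arm --series '[[-1, [-0.001, 0.0045, 0], [-0.002, 0, 0]], [-1, [-0.001, 0.0045, 0.02], [-0.002, 0, 0]], [-1, [-0.001, 0.0045, 0.045], [-0.002, 0, 0]], [-1, [-0.001, 0.0045, 0.07], [-0.002, 0, 0]], [-1, [-0.001, 0.0045, 0.095], [-0.002, 0, 0]], [-1, [-0.001, 0.0045, 0.105], [-0.002, 0, 0]], [-1, [-0.001, 0.0045, 0.105], [-0.002, 0, 0]], [-1, [-0.001, 0.0045, 0.105], [-0.002, 0, 0]], [-1, [-0.001, 0.0045, 0.105], [-0.002, 0, 0]]]'

```text
time: 7.15
tool_pos: [0.5565, 0.3485, 0.141]
tool_rot: [3.139, 0.005, -3.022]
contact_force: [0.1, 0.2, -2.4]
opening: 0.0138
```

```bash
python3 - <<'E'
from h import *; from cell import status,eyes
st=status.observe()
go(st,[.5545,.3475,.079],186.9)
d=eyes.read_camera("wrist"); big(d["img"],0,0,512,384,1.5,"pics/w4.png")
T=np.eye(4);T[:3,:3]=Ro.from_euler('xyz',st["tool_rot"]).as_matrix();T[:3,3]=st["tool_pos"]
C=T@d["tool_from_camera"]; np.savez("w4.npz",T=C,**d)
d=eyes.read_camera("scene"); big(d["img"],230,50,430,220,4,"pics/s4.png")
E
```

```text
t 7.15 pos [0.5565 0.3485 0.141 ] rot [ 3.1393  0.0053 -3.0216] open 0.0138 F [ 0.1  0.2 -2.4] q [ 0.44  0.65  1.25  0.    1.24 -1.25]
shift [ 0.0024 -0.0009  0.062 ] turn [ 0.0023  0.0053 -0.0005]
```

View pics/w4.png

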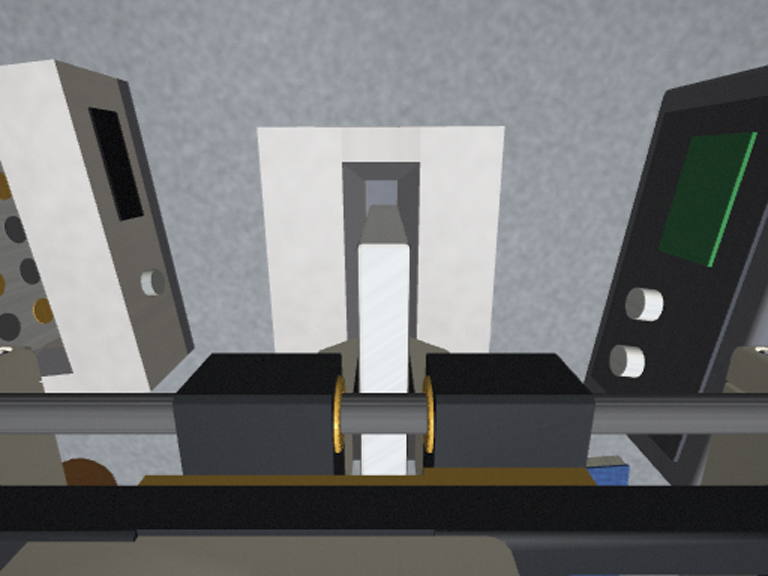

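View pics/s4.png

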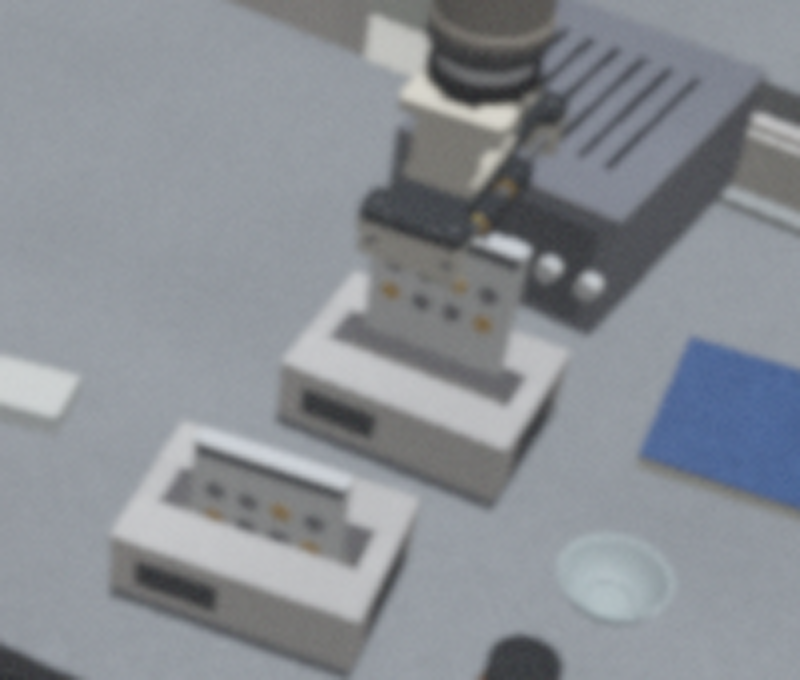

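The plate is centred on the mouth across its width: the mouth is at u=343–420 and the plate at 359–408. One more ray-cast check along the slot.

```bash
python3 - <<'E'
from h import *
d=np.load("w4.npz")
a=np.radians(6.9);ex=np.array([np.cos(a),np.sin(a)]);ey=np.array([-np.sin(a),np.cos(a)])
c=np.array([.5545,.3475]); tc=np.array([.5565,.3485])
for nm,u,v,h in(("mouth L",343,162,.0643),("mouth R",420,162,.0643),("floor L",366,180,.012),("floor R",398,180,.012),("plate top L",359,243,.185),("plate top R",408,243,.185),("foot mid",385,205,.075)):
    p=ray(d,u/1.5,v/1.5,h)[:2]
    print(nm,p.round(4),"slot x,y",round((p-c)@ex,4),round((p-c)@ey,4),"tcp x,y",round((p-tc)@ex,4),round((p-tc)@ey,4))
E
```

```text
mouth L [0.4847 0.3205] slot x,y -0.0725 -0.0185 tcp x,y -0.0746 -0.0192
mouth R [0.48   0.3596] slot x,y -0.0725 0.021 tcp x,y -0.0746 0.0202
floor L [0.4948 0.3316] slot x,y -0.0612 -0.0086 tcp x,y -0.0633 -0.0094
floor R [0.4924 0.3517] slot x,y -0.0612 0.0116 tcp x,y -0.0633 0.0109
plate top L [0.5024 0.3366] slot x,y -0.053 -0.0046 tcp x,y -0.0551 -0.0053
plate top R [0.5009 0.3493] slot x,y -0.053 0.0083 tcp x,y -0.0551 0.0075
foot mid [0.5027 0.3442] slot x,y -0.0519 0.003 tcp x,y -0.054 0.0022
```

Emit:
jog_arm --series '[[-1, [0.001, 0, 0.008], [0.001, 0.002, 0]], [-1, [0.001, 0, 0.018], [0.001, 0.003, 0]], [-1, [0.001, 0, 0.028], [0.001, 0.003, 0]], [-1, [0.001, 0, 0.036], [0.001, 0.003, 0]], [-1, [0.001, 0, 0.042], [0.001, 0.003, 0]], [-1, [0.001, 0, 0.047], [0.001, 0.003, 0]], [-1, [0.001, 0, 0.051], [0.001, 0.003, 0]], [-1, [0.001, 0, 0.055], [0.001, 0.003, 0]], [-1, [0.001, 0, 0.055], [0.001, 0.003, 0]]]'

```text
time: 8.0
tool_pos: [0.5542, 0.3478, 0.083]
tool_rot: [-3.141, -0.002, -3.021]
contact_force: [0.0, -0.6, -4.0]
opening: 0.0138
```

```bash
python3 - <<'E'
from h import *; from cell import status
go(status.observe(),[.5552,.3485,.079],186.9)
E
```

```text
t 8.0 pos [0.5542 0.3478 0.083 ] rot [-3.1413e+00 -2.0000e-03 -3.0214e+00] open 0.0138 F [ 0.  -0.6 -4. ] q [ 0.44  0.71  1.31  0.    1.12 -1.25]
shift [-0.0011  0.0005  0.004 ] turn [-0.0003 -0.002  -0.0002]
```

The plate is in the slot with no side force and its foot about 5 mm up. I'll bring it down gently to the floor, with a few extra rows of holding.

Emit:
jog_arm --series '[[-1, [0, 0, 0.001], [0, 0, 0]], [-1, [0, 0, 0.002], [0, 0, 0]], [-1, [0, 0, 0.003], [0, 0, 0]], [-1, [0, 0, 0.004], [0, 0, 0]], [-1, [0, 0, 0.004], [0, 0, 0]], [-1, [0, 0, 0.004], [0, 0, 0]]]'

```text
time: 8.5
tool_pos: [0.5545, 0.348, 0.0799]
tool_rot: [3.141, -0.001, -3.021]
contact_force: [0.5, 0.6, -3.5]
opening: 0.0139
```

```bash
python3 - <<'E'
from h import *; from cell import status
go(status.observe(),[.5552,.3485,.078],186.9)
E
```

```text
t 8.5 pos [0.5545 0.348  0.0799] rot [ 3.1415e+00 -9.0000e-04 -3.0213e+00] open 0.0139 F [ 0.5  0.6 -3.5] q [ 0.44  0.71  1.32  0.    1.12 -1.25]
shift [-0.0008  0.0004  0.0019] turn [ 0.0001 -0.0009 -0.0002]
```

Emit:
jog_arm --series '[[-1, [0, 0, 0.001], [0, 0, 0]], [-1, [0, 0, 0.0015], [0, 0, 0]], [-1, [0, 0, 0.002], [0, 0, 0]], [-1, [0, 0, 0.002], [0, 0, 0]]]'

```text
time: 8.83
tool_pos: [0.5545, 0.348, 0.0782]
tool_rot: [3.141, -0.001, -3.021]
contact_force: [-0.8, -0.3, -0.5]
opening: 0.014
```

```bash
python3 - <<'E'
from h import *; from cell import status,eyes
st=status.observe()
go(st,[.5552,.3485,.078],186.9)
d=eyes.read_camera("wrist"); big(d["img"],0,0,512,384,1.5,"pics/w5.png")
T=np.eye(4);T[:3,:3]=Ro.from_euler('xyz',st["tool_rot"]).as_matrix();T[:3,3]=st["tool_pos"]
W=cloud(d,T@d["tool_from_camera"])
# plate top near end at ~(383,290)/1.5
print("plate top z",np.nanmedian(W[175:215,248:264,2]))
E
```

```text
t 8.83 pos [0.5545 0.348  0.0782] rot [ 3.1415e+00 -8.0000e-04 -3.0213e+00] open 0.014 F [-0.8 -0.3 -0.5] q [ 0.44  0.71  1.32  0.    1.11 -1.25]
shift [-0.0008  0.0004  0.0002] turn [ 0.0001 -0.0008 -0.0002]
plate top z 0.12276166865458321
```

View pics/w5.png

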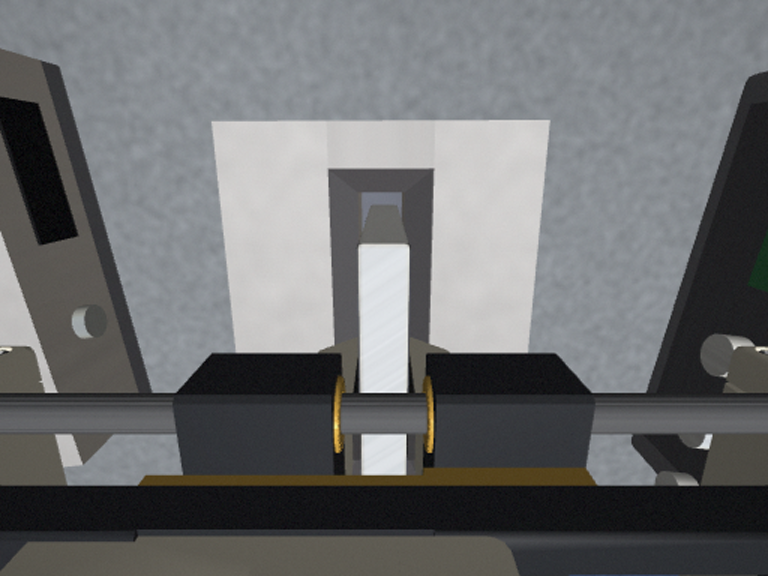

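The measured load fell from 3.5 N to 0.5 N, so the plate is resting on the slot floor. Its top is at 0.1228, against 0.122 expected. I'll release and withdraw straight up.

Emit:
jog_arm --series '[[0, [0, 0, 0], [0, 0, 0]], [0, [0, 0, 0], [0, 0, 0]], [0, [0, 0, 0], [0, 0, 0]], [0, [0, 0, 0], [0, 0, 0]], [0, [0, 0, 0], [0, 0, 0]], [0, [0, 0, 0], [0, 0, 0]], [0, [0, 0, 0], [0, 0, 0]], [0, [0, 0, 0], [0, 0, 0]], [0, [0, 0, 0], [0, 0, 0]], [0, [0, 0, 0], [0, 0, 0]]]'

```text
time: 9.72
tool_pos: [0.5545, 0.348, 0.0779]
tool_rot: [3.141, -0.001, -3.021]
contact_force: [-0.7, 0.0, -1.2]
opening: 0.046
```

Emit:
jog_arm --series '[[0, [0, 0, -0.01], [0, 0, 0]], [0, [0, 0, -0.03], [0, 0, 0]], [0, [0, 0, -0.055], [0, 0, 0]], [0, [0, 0, -0.08], [0, 0, 0]], [0, [0, 0, -0.11], [0, 0, 0]], [0, [0, 0, -0.14], [0, 0, 0]], [0, [0, 0, -0.16], [0, 0, 0]], [0, [0, 0, -0.16], [0, 0, 0]], [0, [0, 0, -0.16], [0, 0, 0]], [0, [0, 0, -0.16], [0, 0, 0]]]'

```text
time: 10.55
tool_pos: [0.5542, 0.3478, 0.2374]
tool_rot: [-3.141, -0.002, -3.021]
contact_force: [0.0, 0.4, -0.9]
opening: 0.046
```

```bash
python3 - <<'E'
from h import *; from cell import status,eyes
st=status.observe()
go(st,[.5552,.3485,.24],186.9)
d=eyes.read_camera("wrist")
T=np.eye(4);T[:3,:3]=Ro.from_euler('xyz',st["tool_rot"]).as_matrix();T[:3,3]=st["tool_pos"]
s=eyes.read_camera("scene"); big(s["img"],110,60,440,340,2.1,"pics/s6.png")
for n,W in(("wrist",cloud(d,T@d["tool_from_camera"])),("scene",cloud(s))):
  for nm,b in(("full",(.46,.65,.3,.4,.112,.13)),("low",(.42,.58,-.27,-.13,.06,.08)),("narrow",(.5,.65,-.4,-.27,.11,.13))):
    m=np.nan_to_num((W[...,0]>b[0])&(W[...,0]<b[1])&(W[...,1]>b[2])&(W[...,1]<b[3])&(W[...,2]>b[4])&(W[...,2]<b[5]))
    p=W[m]
    if len(p)>20: print(n,nm,len(p),np.median(p[:,2]).round(4),cv2.minAreaRect(p[:,:2].astype(np.float32)))
E
```

```text
t 10.55 pos [0.5542 0.3478 0.2374] rot [-3.1413e+00 -2.1000e-03 -3.0214e+00] open 0.046 F [ 0.   0.4 -0.9] q [ 0.44  0.58  1.1   0.    1.46 -1.25]
shift [-0.0011  0.0006 -0.0026] turn [-0.0003 -0.0021 -0.0002]
wrist full 1667 0.1225 ((0.5537429451942444, 0.34911254048347473), (0.1090187057852745, 0.01440810039639473), 7.345811367034912)
scene full 230 0.1214 ((0.5538432598114014, 0.34759747982025146), (0.1092451885342598, 0.02022618241608143), 7.4243669509887695)
scene low 294 0.0678 ((0.49848073720932007, -0.19856329262256622), (0.10926520824432373, 0.01704571768641472), 19.29694938659668)
scene narrow 199 0.1179 ((0.5743229389190674, -0.3286595344543457), (0.05535634979605675, 0.01611962914466858), 18.24222755432129)
```

View pics/s6.png

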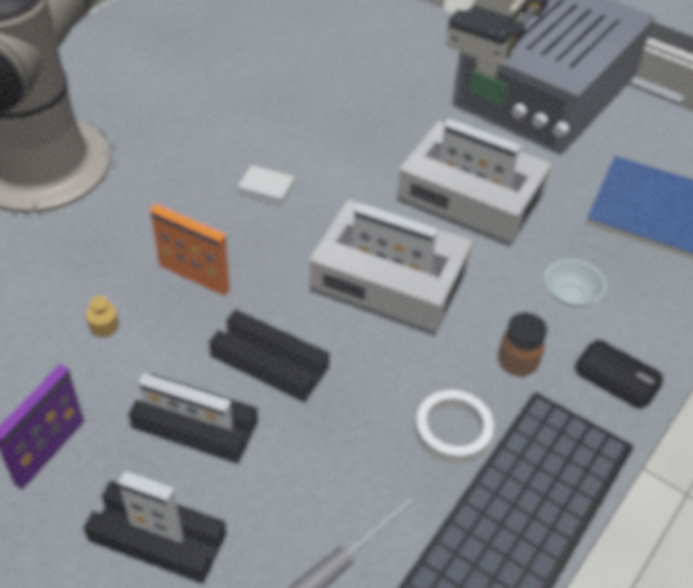

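The plate stands seated in the empty dock at (480,150), just like the loaded dock at (395,240). The low and narrow plates stand where they were, and the gripper is clear. Handing in.

```bash
python3 -c "
from cell import job; print(job.hand_in())"
```

```text
the job is handed in; nothing more can be done
None
```

I lifted the full-size plate out of its stand and carried it upright over the loaded dock. I lowered it, still gripped, until its foot rested on the empty dock's slot floor, then let go and withdrew straight up. I handed in at about 10.6 s; no verdict is reported.

- **Seating:** before release, the load on the wrist fell from 3.5 N to 0.5 N as the floor took the plate's weight.
- **Position:** after release, the plate's top was at 0.1225 m in the wrist camera and 0.1214 m in the scene camera, against 0.122 m expected. Its centre was within about 2 mm of the slot centre, and it was in line to about 0.5°.
- **Bystanders:** the low and narrow plates are still upright and within about 1 mm of where they started. The narrow plate's measured angle did not change, and the low plate's changed by about 1°, which is measurement noise.
- **Checks:** none of my final checks failed. The one disagreement came earlier: the slot's cross position from the scene camera's colour mask was about 4 mm off the top view, because of shading in the sloped mouth. I used the top view and dock-outline value, and a wrist-camera check agreed with it to about 1.5 mm.

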